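Staggered tray display from the revolving case

ROBOT

A 7-joint arm with a two-finger parallel gripper is mounted at the origin on the work surface. World frame = base frame: x ahead of the robot, y to its left, z up, the work surface at z = 0. Lengths are in m, angles in rad, forces in N, time in s.
With the tool pointing down it reaches from about 0.425 to 0.875 m from the base axis. Payload 4.7 kg.
Tool frame: the origin (TCP) lies midway between the tips of the shut fingers; the grasp point (between the pads) lies 19 mm behind it; z points along the fingers, x is the direction in which the jaws open and shut, and the axes are right-handed (so a half turn about z gives the same grasp; the last joint's range is limited). The gripper opens to 87 mm and grips with 3 to 60 N. Pads are 19 mm wide; open, the fingers measure 117 mm over their backs; the gripper's body (75 mm by 190 mm) begins 51 mm behind the grasp point.
Start: joints at [-1.275, 0.321, -0.07, 1.45, 0.023, 1.371, -0.057], TCP at [0.181, 0.624, 0.223] pointing down, gripper open.
Joint ranges: [-2.86, 2.86], [-0.3, 2.09], [-1.38, 1.24], [0.06, 2.45], [-1.56, 4.7], [0.09, 2.05], [-2.69, 2.69]. Speed limits (rad/s): [2.57, 2.57, 3.14, 3.14, 3.14, 3.14, 3.14].

INTERFACE

Orientations are given as a rotation vector (axis times angle).
In Python, from bench import get_state, eyes, ticket gives the robot as it stands.
- The arm moves only by the tool carry_out, never from a script. Its argument "motion" is a list of rows, each a list of 2 entries, a list of its own where there are three numbers: the shift along the world's x, y, z in m, then the turn about the world's z in rad. A call has 1 to 20 rows; each row is the pose to reach, as a shift and turn from the pose commanded when the call began; what a row does not reach only later rows make up. A row lasts 1/10 s, in which the tool goes at most 50 mm and 8.59 degrees, less where a joint would pass 70% of its speed; a pose out of reach is approached as far as the arm can. A call with a gripper value outside its range is refused whole. "grip" is the gripper command: -1 is fully open, 1 is shut, values between are in proportion, set as the call begins (left out, the last holds). The fingers move at their own pace and stop on an object; "squeeze" is the grip in N (left out, the last holds). Time passes only in rows, so rows that repeat a pose let the fingers close. It gives the time, the measured TCP pose, the force and the opening at its end, in the units of the state.
- get_state(): the state, without advancing time (a new reading comes with each control period).
- eyes.get_image(name): name is "side" or "top"; returns a dict with "pixels" (400x640x3 uint8, blue, green, red), "mtx" (3x3 intrinsics, pixels), "extrinsics" (4x4, takes a point from camera to world coordinates). Camera axes: x right, y down, z forward; pixel columns grow to the right and rows downward; lengths in m; the calibration is good to about 2 mm. A picture is of the moment at which its call begins. There is no depth.
- ticket.close_job(): hands the job in, once; it reports no verdict.
The state is a dict: "time": time; "joint_positions": joint angles; "qd": joint speeds; "joint_torque": joint torques, N m; "position": TCP position; "tool_rot": TCP orientation; "ft_force": force on the tool from outside, world axes, zero at the start; "torque": the same for the moment, N m; "grip_width": opening from 0.0 (shut) to 1.0 (fully open).
Only numpy, scipy, OpenCV 4.12 (cv2) and the standard library are available. Lean on these libraries where they do the work, as an engineer would, in place of code of your own. Each camera call takes 0.05 s, during which the arm holds its last target. There are 200 camera calls.

TASK

Set out the bracelet display for the day: turn the revolving case (it has a knob on top) to bring each aluminium tray of bracelets (three or four of them) to the open front, lift it out and stack the trays on the steel base tray screwed to the cart, leaving the black resin tray in its pocket. Stagger the stack lengthways with the long sides in line: every tray rests on the rim of the one below, the first shifted by one end compartment (29 mm) away from you towards the customers, the next back directly above the base, the next out again, and so on, so that each tray below keeps one end compartment open to view. Finish by standing the brass loupe upright in the middle compartment of the top tray, and leave the jar, bezel, screwdriver and loose bracelets where they are.

Things in the scene. Friction and masses are not known exactly. Their poses are not given: they have to be found in the camera images.
- case: Revolving display case, fixed: square grey plinth 352 x 352 mm, 16 mm high, carrying the turntable; a clear acrylic cover (walls and flat roof, its top 68 mm above the cart) encloses it from 38 mm in front of the centre to the back. Forward of that it is open above, in front and at the sides. Origin under the plinth's centre, z up; the open front looks along -x, roughly to the robot.
- cover_edge (a point): Middle of the front edge of the clear roof, at its top: 38 mm in front of the turntable's axis. Axes as the case's.
- turntable: Brown wooden disc 336 mm across; turns both ways without end about the vertical axis through its origin (under its centre), stays where left (friction 0.06 N m). Trays stand 8 mm above the origin in five pockets, centred 103 mm from the axis at 0, 72, 144, 216, 288 deg from its x, lengthways radial, between stops 8 mm high (3 mm play). A tray can be lifted out only at the open front.
- knob (a point): Middle of the turntable's knob, on its axis, 96 mm above the cart: dark wooden bar 56 mm long (its x, which is the turntable's x), 14 mm wide (its y), 34 mm high, its underside 11 mm above the clear roof. Turning it turns the disc one to one.
- base_tray: Bottom of the stack, steel, screwed down. Open tray 110 mm (x) x 56 mm (y) x 28 mm, walls and flat rim 4 mm, ends alike; origin under its centre, +x roughly away from the robot. Rim-high cross walls 4 mm thick, 27 mm either side of the middle, leave a 50 x 48 mm middle compartment (bed 14 mm above the underside, bracelets let in) and one 22 x 48 mm at each end. Nothing tops the rim.
- tray_steel: Tray of the same form and size as base_tray (110 x 56 x 28 mm, origin under its centre, x lengthways, z up), loose, about 150 g. Aluminium, with bare steel bracelets and spare links; at the start in a pocket of the turntable, or absent.
- tray_brass: Tray of the same form and size as base_tray (110 x 56 x 28 mm, origin under its centre, x lengthways, z up), loose, about 150 g. Aluminium, with brass bracelets and spare links; at the start in a pocket of the turntable, or absent.
- tray_copper: Tray of the same form and size as base_tray (110 x 56 x 28 mm, origin under its centre, x lengthways, z up), loose, about 150 g. Aluminium, with copper bracelets and spare links; at the start in a pocket of the turntable, or absent.
- tray_blue: Tray of the same form and size as base_tray (110 x 56 x 28 mm, origin under its centre, x lengthways, z up), loose, about 150 g. Aluminium, with blue-painted bracelets and spare links; at the start in a pocket of the turntable, or absent.
- tray_resin: Tray of the same form and size as base_tray (110 x 56 x 28 mm, origin under its centre, x lengthways, z up), loose, about 150 g. All black, with black resin bezels; lies in a pocket of the turntable and stays there.
- loupe: Brass stand loupe, upright on the cart: foot 36 mm across and 8 mm high, barrel 29 mm across from 13 to 34 mm, collar 32 mm across from 35 mm to the top at 42 mm; about 90 g. Origin at the centre of its underside, z up.
- jar_funnel: Bystander: glass jar 76 mm across with a dented copper funnel in its mouth, 116 mm high in all; origin under its centre.
- bezel: Bystander: black resin watch bezel, a flat ring 47 mm across, 8 mm high; origin under its centre.
- screwdriver: Bystander: cork-handled screwdriver, 169 mm long along its x, handle to -x, 22 mm thick; origin under about its middle.
- bracelets: Bystander: stack of three closed steel link bracelets, about 62 mm across, 54 mm high; origin under its centre.

How it is judged:
At the end, for the whole second after the job is handed in: Every aluminium tray present lies level in one stack on the base, 28 mm a layer (6 mm); 1st and 3rd shifted 29 mm to +x of the base, 2nd and 4th 0 mm (9 mm); sideways 8 mm, yaw 0.12 rad. Loupe upright (0.1 rad) in the top tray's middle compartment. Black tray flat in a pocket. All at rest (y of tray_steel in the frame of base_tray between -0.008 and 0.008 m and angle between the x axis of each of tray_steel, tray_brass, tray_copper, tray_blue and the x axis of base_tray, either way round below 0.12 rad and angle between each of tray_steel, tray_brass, tray_copper, tray_blue, tray_resin's own z axis and vertical below 0.06 rad and linear speed of each of tray_steel, tray_brass, tray_copper, tray_blue, loupe below 0.02 m/s and ((z of tray_steel in the frame of base_tray between 0.022 and 0.034 m and x of tray_steel in the frame of base_tray between 0.02 and 0.038 m) or (z of tray_steel in the frame of base_tray between 0.05 and 0.062 m and x of tray_steel in the frame of base_tray between -0.009 and 0.009 m) or (z of tray_steel in the frame of base_tray between 0.078 and 0.09 m and x of tray_steel in the frame of base_tray between 0.02 and 0.038 m) or (z of tray_steel in the frame of base_tray between 0.106 and 0.118 m and x of tray_steel in the frame of base_tray between -0.009 and 0.009 m)) and y of tray_brass in the frame of base_tray between -0.008 and 0.008 m and ((z of tray_brass in the frame of base_tray between 0.022 and 0.034 m and x of tray_brass in the frame of base_tray between 0.02 and 0.038 m) or (z of tray_brass in the frame of base_tray between 0.05 and 0.062 m and x of tray_brass in the frame of base_tray between -0.009 and 0.009 m) or (z of tray_brass in the frame of base_tray between 0.078 and 0.09 m and x of tray_brass in the frame of base_tray between 0.02 and 0.038 m) or (z of tray_brass in the frame of base_tray between 0.106 and 0.118 m and x of tray_brass in the frame of base_tray between -0.009 and 0.009 m)) and y of tray_copper in the frame of base_tray between -0.008 and 0.008 m and ((z of tray_copper in the frame of base_tray between 0.022 and 0.034 m and x of tray_copper in the frame of base_tray between 0.02 and 0.038 m) or (z of tray_copper in the frame of base_tray between 0.05 and 0.062 m and x of tray_copper in the frame of base_tray between -0.009 and 0.009 m) or (z of tray_copper in the frame of base_tray between 0.078 and 0.09 m and x of tray_copper in the frame of base_tray between 0.02 and 0.038 m) or (z of tray_copper in the frame of base_tray between 0.106 and 0.118 m and x of tray_copper in the frame of base_tray between -0.009 and 0.009 m)) and y of tray_blue in the frame of base_tray between -0.008 and 0.008 m and ((z of tray_blue in the frame of base_tray between 0.022 and 0.034 m and x of tray_blue in the frame of base_tray between 0.02 and 0.038 m) or (z of tray_blue in the frame of base_tray between 0.05 and 0.062 m and x of tray_blue in the frame of base_tray between -0.009 and 0.009 m) or (z of tray_blue in the frame of base_tray between 0.078 and 0.09 m and x of tray_blue in the frame of base_tray between 0.02 and 0.038 m) or (z of tray_blue in the frame of base_tray between 0.106 and 0.118 m and x of tray_blue in the frame of base_tray between -0.009 and 0.009 m)) and ((z of loupe in the frame of base_tray between 0.092 and 0.104 m and x of loupe in the frame of base_tray between 0.011 and 0.047 m) or (z of loupe in the frame of base_tray between 0.12 and 0.132 m and x of loupe in the frame of base_tray between -0.018 and 0.018 m)) and y of loupe in the frame of base_tray between -0.018 and 0.018 m and angle between loupe's own z axis and vertical below 0.1 rad and horizontal distance between tray_resin and turntable between 0.09 and 0.115 m and z of tray_resin in the frame of turntable below 0.014 m); the robot touches nothing.
It fails at once if the jar with the funnel is shifted by more than 30 mm (distance of jar_funnel from where it was at the start of the episode above 0.03 m).
It fails at once if the resin bezel is shifted by more than 30 mm (distance of bezel from where it was at the start of the episode above 0.03 m).
It fails at once if the screwdriver is shifted by more than 30 mm (distance of screwdriver from where it was at the start of the episode above 0.03 m).
It fails at once if the stack of bracelets is shifted by more than 30 mm (distance of bracelets from where it was at the start of the episode above 0.03 m).
Of tray_steel, tray_brass, tray_copper, tray_blue only 3 to 4 are there at a start; the rules pass over those that are not, and their reading is None.
At some moment in a run one of loupe may be knocked a few centimetres aside while the robot is not near it.
Once in a run the grip may slacken for a moment while it holds something.
It also fails if it takes over 210 s, if anything falls off the work surface, if the arm or the gripper's body presses on something with over 40 N, if the wrist force passes 120 N, or if a joint passes its speed limit or range.

## Working session

There is one attempt and no reset: what is moved stays moved. The work goes in short steps, Python scripts to look and compute and a tool call to move; the robot and the scene stay as the last step left them, time stands still between calls to the robot, and variables do not carry over. Pictures are saved under pics/ and viewed, about 12 in all and at most 16, crops included, and the job is handed in when it is done.

Besides the shell and the picture viewer there is one more tool, called after ">>>" in YAML: its name, and indented under it one key for each argument. carry_out: Moves the arm, as the interface text tells. Its arguments: {"type":"object","properties":{"motion":{"type":"array","items":{"type":"array"}},"grip":{"type":"number"},"squeeze":{"type":"number"}},"required":["motion"]}

```bash
mkdir -p pics
cat > h.py <<'E'
import numpy as np, cv2
from bench import get_state, eyes, ticket
def cam(n):
    d=eyes.get_image(n); return np.array(d["pixels"]),np.array(d["mtx"]),np.array(d["extrinsics"])
def p2w(K,E,u,v,z):
    r=E[:3,:3]@np.linalg.inv(K)@np.array([u,v,1.]); t=E[:3,3]; return t+r*(z-t[2])/r[2]
def w2p(K,E,p):
    c=np.linalg.inv(E)@np.append(np.array(p,float),1); q=K@c[:3]; return q[:2]/q[2]
E
python3 - <<'E'
from h import *
s=get_state(); print(s)
for n in("top","side"):
    p,K,Ex=cam(n); cv2.imwrite(f"pics/{n}0.png",p); np.savez(f"{n}.npz",K=K,E=Ex); print(n,K,Ex)
E
```

```text
{'time': 0.0, 'joint_positions': array([-1.2749031 ,  0.32181785, -0.07005125,  1.4516803 ,  0.02260112,
        1.37077307, -0.05693963]), 'qd': array([-0.00099105,  0.00030796, -0.00016385,  0.00104652, -0.00182418,
       -0.00092032, -0.00062267]), 'joint_torque': array([ 5.89185788e-05, -4.91295683e+01, -4.03866330e-01, -3.12540150e+01,
       -6.39580702e-02,  4.33164428e-02,  1.60900249e-04]), 'position': array([0.18066698, 0.62381687, 0.22146192]), 'tool_rot': array([ 2.51044750e+00,  1.88668336e+00, -2.26822824e-03]), 'ft_force': array([ 0.16825404,  0.41780093, -0.22865969]), 'torque': array([-6.92858093e-05, -2.12541742e-02,  2.87119018e-02]), 'grip_width': 1.0006679763556232}
top [[376.26770006   0.         319.17176007]
 [  0.         376.26770006 200.43540618]
 [  0.           0.           1.        ]] [[ 4.26546822e-04 -9.98073865e-01  6.20352915e-02  5.63654901e-01]
 [-9.99946820e-01 -1.06492006e-03 -1.02577860e-02 -7.26961308e-02]
 [ 1.03040908e-02 -6.20276171e-02 -9.98021242e-01  1.14136586e+00]
 [ 0.00000000e+00  0.00000000e+00  0.00000000e+00  1.00000000e+00]]
side [[452.39577334   0.         319.08595519]
 [  0.         452.39577334 198.88503847]
 [  0.           0.           1.        ]] [[ 0.93659638 -0.26375317  0.23069781  0.33611407]
 [-0.34998873 -0.67185125  0.65278158 -0.88334413]
 [-0.0171786  -0.6921345  -0.72156409  0.97490047]
 [ 0.          0.          0.          1.        ]]
```

View pics/top0.png

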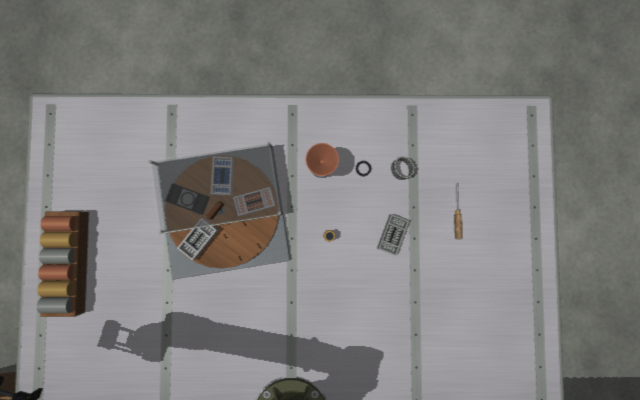

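View pics/side0.png

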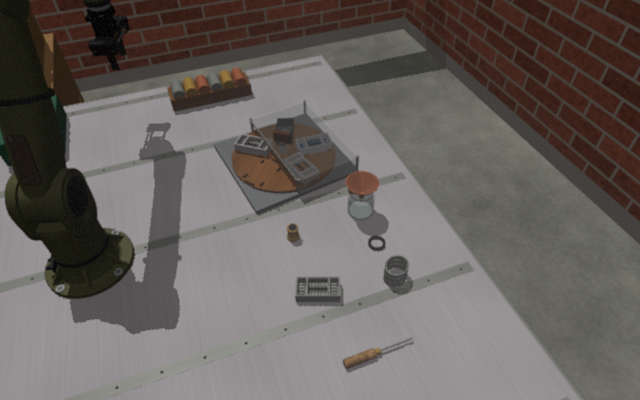

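Top view: the case is centred about (222,210), with the steel-coloured tray at (197,240), the black one at (187,197), blue at (222,175) and copper at (253,202). The base tray is at (394,234) and the loupe at (329,236). I'll enlarge these areas.

Run:
```python
from h import *
p=cv2.imread("pics/top0.png")
a=cv2.resize(p[140:285,145:295],(600,580),interpolation=cv2.INTER_CUBIC)
b=cv2.resize(p[200:270,310:420],(800,509),interpolation=cv2.INTER_CUBIC)
cv2.imwrite("pics/a.png",a);cv2.imwrite("pics/b.png",b)
```

```text
(no output)
```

View pics/a.png

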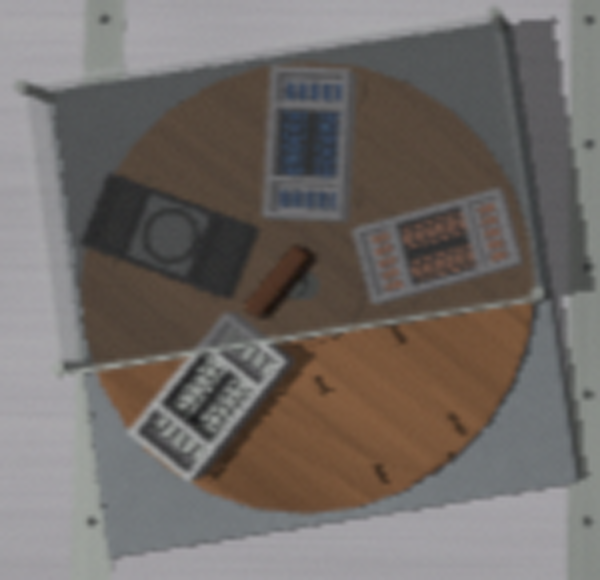

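View pics/b.png

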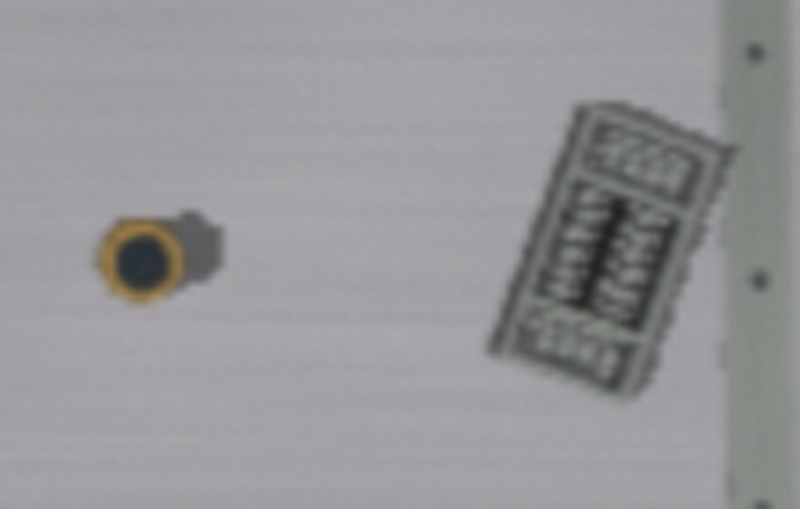

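```bash
cat >> h.py <<'E'
def npz(n): d=np.load(n+".npz"); return d["K"],d["E"]
def quad(pts,z,cam="top"):
    K,E=npz(cam); w=np.array([p2w(K,E,u,v,z)[:2] for u,v in pts]); return w
E
python3 - <<'E'
from h import *
np.set_printoptions(precision=4,suppress=True)
A=lambda l:[(145+(x-1.5)/4,140+(y-1.5)/4) for x,y in l]
s=800/110;B=lambda l:[(310+x/s-.5,200+y/s-.5) for x,y in l]
def rep(n,w):
    e=[np.linalg.norm(w[i]-w[(i+1)%4]) for i in range(4)]
    d=w[0]+w[1]-w[2]-w[3]
    print(n,w.mean(0),"sides",np.array(e),"yaw",np.degrees(np.arctan2(d[1],d[0])))
rep("base",quad(B([(595,110),(728,152),(632,390),(500,350)]),.028))
rep("steel",quad(A([(222,315),(292,358),(196,478),(130,432)]),.052))
rep("blue",quad(A([(268,68),(352,68),(348,218),(262,218)]),.052))
rep("copper",quad(A([(502,188),(522,262),(370,303),(354,230)]),.052))
rep("black",quad(A([(82,240),(115,175),(257,228),(228,297)]),.052))
pl=quad(A([(112,558),(582,480),(555,20)]),.016); print("plinth",pl, "mid",(pl[0]+pl[2])/2,"f",np.linalg.norm(pl[0]-pl[1]))
print("axis by trays")
print("knob",quad(A([(280,281)]),.113),quad(A([(260,300),(300,262)]),.113)); print("loupe",quad(B([(142,260)]),.042))
print("roofedge",quad(A([(68,370),(540,295)]),.068))
t=quad(A([(303,65),(533,290),(305,512),(80,260)]),.024);print("disc",t)
print("jar etc",quad([(322,160)],.11),quad([(364,168)],.008),quad([(404,168)],.05),quad([(458,210)],.01))
E
```

```text
base [ 0.534 -0.305] sides [0.0567 0.1044 0.0558 0.105 ] yaw -22.477006949976126
steel [0.5214 0.2667] sides [0.0595 0.1088 0.058  0.1055] yaw -37.72680216178019
blue [0.7042 0.1999] sides [0.061  0.1097 0.0621 0.1096] yaw -0.9484276723233208
copper [0.6294 0.1051] sides [0.0558 0.1133 0.0542 0.1111] yaw -74.37997720134844
black [0.637  0.2976] sides [0.0523 0.1102 0.0538 0.1136] yaw 69.20372451271001
plinth [[0.4008 0.3475]
 [0.4577 0.0018]
 [0.8025 0.024 ]] mid [0.6016 0.1857] f 0.35031870501125606
axis by trays
knob [[0.6015 0.2018]] [[0.5885 0.2151]
 [0.6145 0.1884]]
loupe [[ 0.5305 -0.1127]]
roofedge [[0.54   0.3623]
 [0.5933 0.0289]]
disc [[0.7663 0.2112]
 [0.5982 0.0383]
 [0.4352 0.2043]
 [0.6202 0.3734]]
jar etc [[ 0.7398 -0.0911]] [[ 0.733  -0.2205]] [[ 0.7269 -0.3323]] [[ 0.6055 -0.5036]]
```

Three aluminium trays are present (steel, blue, copper); brass is absent. The axis is at about (0.6015, 0.2027), the case yaw is 9.2°, and the outward tray angles are steel 142°, black 70°, blue −2° and copper −74°. I'll go to the knob first.

>>> carry_out:
  motion:
    - [[0.04,-0.04,0],-0.04]
    - [[0.08,-0.08,0],-0.08]
    - [[0.12,-0.12,0],-0.12]
    - [[0.155,-0.155,0],-0.16]
    - [[0.19,-0.19,0],-0.2]
    - [[0.225,-0.225,0],-0.24]
    - [[0.26,-0.26,0],-0.28]
    - [[0.295,-0.295,0],-0.31]
    - [[0.33,-0.33,0],-0.34]
    - [[0.365,-0.365,0],-0.36]
    - [[0.4,-0.4,0],-0.38]
    - [[0.421,-0.421,0],-0.38]
    - [[0.421,-0.421,0],-0.38]
    - [[0.421,-0.421,-0.04],-0.38]
    - [[0.421,-0.421,-0.08],-0.38]
    - [[0.421,-0.421,-0.11],-0.38]
    - [[0.421,-0.421,-0.132],-0.38]
    - [[0.421,-0.421,-0.132],-0.38]
    - [[0.421,-0.421,-0.132],-0.38]
  grip: -1
  squeeze: 20

```text
time: 2.0
position: [0.6015, 0.2037, 0.0906]
tool_rot: [-2.822, -1.38, 0.001]
ft_force: [0.4, 0.3, 1.5]
grip_width: 1.002
```

>>> carry_out:
  motion:
    - [[0,-0.001,-0.005],0]
    - [[0,-0.001,-0.005],0]
    - [[0,-0.001,-0.005],0]
    - [[0,-0.001,-0.005],0]
    - [[0,-0.001,-0.005],0]
    - [[0,-0.001,-0.005],0]
    - [[0,-0.001,-0.005],0]
    - [[0,-0.001,-0.005],0]
    - [[0,-0.001,-0.005],0]
    - [[0,-0.001,-0.005],0]
  grip: 1

```text
time: 3.0
position: [0.6031, 0.2041, 0.0857]
tool_rot: [-2.822, -1.379, -0.007]
ft_force: [8.1, 8.0, -8.3]
grip_width: 0.173
```

Run:
```python
from h import *
s=get_state();print(s['grip_width'],s['ft_force'],s['joint_positions'])
p,K,E=cam("top");cv2.imwrite("pics/c.png",cv2.resize(p[140:285,145:295],(600,580),interpolation=cv2.INTER_CUBIC))
```

```text
0.17324821561821582 [ 8.07765369  8.04607301 -8.3030614 ] [-0.62076063  0.39407816  0.31611234  1.65910894 -0.13585495  1.10545498
  0.64241761]
```

View pics/c.png

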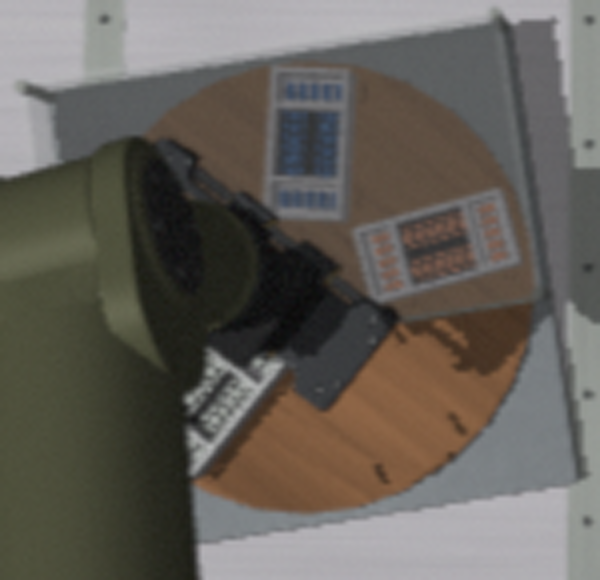

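The knob is held (opening 15 mm, as it should be) and the disc hasn't moved. I'll turn +47° (0.82 rad).

>>> carry_out:
  motion:
    - [[0.002,0.002,0],0.0]
    - [[0.002,0.002,0],0.08]
    - [[0.002,0.002,0],0.16]
    - [[0.002,0.002,0],0.24]
    - [[0.002,0.002,0],0.32]
    - [[0.002,0.002,0],0.4]
    - [[0.002,0.002,0],0.48]
    - [[0.002,0.002,0],0.56]
    - [[0.002,0.002,0],0.64]
    - [[0.002,0.002,0],0.72]
    - [[0.002,0.002,0],0.79]
    - [[0.002,0.002,0],0.82]
    - [[0.002,0.002,0],0.82]
    - [[0.002,0.002,0],0.82]

```text
time: 4.45
position: [0.6041, 0.2068, 0.0857]
tool_rot: [-2.037, -2.39, -0.005]
ft_force: [2.7, 5.0, -2.1]
grip_width: 0.16
```

Run:
```python
from h import *
s=get_state();print(s['grip_width'],s['position'],s['ft_force'],s['torque'],s['joint_positions'])
p,K,E=cam("top");cv2.imwrite("pics/d.png",cv2.resize(p[140:285,145:295],(600,580),interpolation=cv2.INTER_CUBIC))
```

```text
0.1599215198949898 [0.60406626 0.20675499 0.08574774] [ 2.65278494  4.95388781 -2.11248499] [ 1.0337972  -0.46497993  0.00453388] [-0.51213076  0.39078946  0.17708865  1.64778283 -0.07767131  1.10759605
  1.41637179]
```

View pics/d.png

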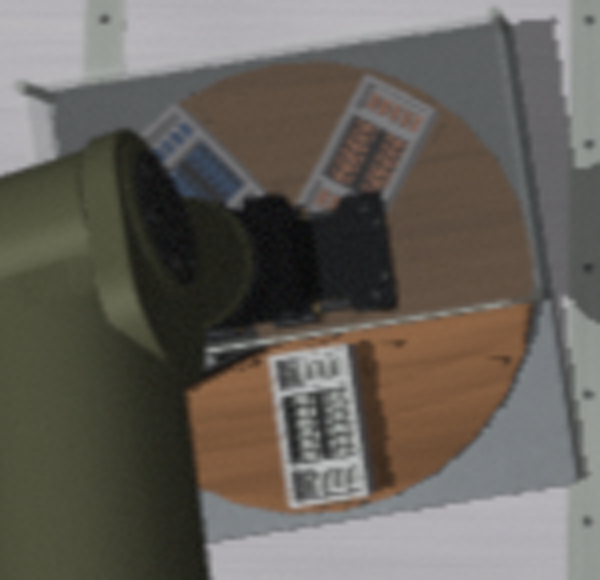

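The steel tray stands at the front, with corners in the crop at (270,357), (353,342), (370,492) and (293,507).

Run:
```python
from h import *
A=lambda l:[(145+(x-1.5)/4,140+(y-1.5)/4) for x,y in l]
w=quad(A([(270,357),(353,342),(370,492),(293,507)]),.052);d=w[0]+w[1]-w[2]-w[3]
print(w.mean(0),np.degrees(np.arctan2(d[1],d[0])),[np.linalg.norm(w[i]-w[i-1]) for i in range(4)])
```

```text
[0.500848   0.18653565] 8.509840346926358 [np.float64(0.10857636070431373), np.float64(0.06041573737607222), np.float64(0.1080778912227245), np.float64(0.055839044301067085)]
```

>>> carry_out:
  motion:
    - [[0,0,0],0]
    - [[0,0,0],0]
    - [[0,0,0],0]
    - [[0,0,0.02],0]
    - [[0,0,0.045],0]
    - [[-0.02,-0.003,0.05],0]
    - [[-0.06,-0.01,0.05],0]
    - [[-0.09,-0.014,0.05],0]
    - [[-0.1025,-0.016,0.05],0]
    - [[-0.1025,-0.016,0.05],0]
    - [[-0.1025,-0.016,0.03],0]
    - [[-0.1025,-0.016,0.0],0]
    - [[-0.1025,-0.016,-0.025],0]
    - [[-0.1025,-0.016,-0.045],0]
    - [[-0.1025,-0.016,-0.055],0]
    - [[-0.1025,-0.016,-0.055],0]
    - [[-0.1025,-0.016,-0.055],0]
  grip: -1

```text
time: 6.2
position: [0.5024, 0.1885, 0.0312]
tool_rot: [2.039, 2.389, 0.002]
ft_force: [0.6, -0.2, 0.9]
grip_width: 0.999
```

>>> carry_out:
  motion:
    - [[0,0,0],0]
    - [[0,0,0],0]
    - [[0,0,0],0]
    - [[0,0,0],0]
    - [[0,0,0],0]
    - [[0,0,0],0]
    - [[0,0,0],0]
  grip: 1
  squeeze: 35

```text
time: 6.9
position: [0.5014, 0.1887, 0.0309]
tool_rot: [-2.039, -2.39, -0.001]
ft_force: [-0.8, -0.2, 2.3]
grip_width: 0.64
```

```bash
cat >> h.py <<'E'
def box(img,K,E,c,yaw,z,L=.110,W=.056,col=(0,0,255),sc=1,off=(0,0)):
    a=np.radians(yaw);R=np.array([[np.cos(a),-np.sin(a)],[np.sin(a),np.cos(a)]])
    pts=[w2p(K,E,[*(np.array(c)+R@np.array(q)),z]) for q in [(L/2,W/2),(L/2,-W/2),(-L/2,-W/2),(-L/2,W/2)]]
    cv2.polylines(img,[np.int32([((p-off+.5)*sc) for p in pts])],True,col,1)
E
python3 - <<'E'
from h import *
o=[]
for n,(x,y,w,h) in {"top":(372,204,48,60),"side":(280,262,80,60)}.items():
    im=cv2.imread(f"pics/{n}0.png"); s=480//h
    c=cv2.resize(im[y:y+h,x:x+w],None,fx=s,fy=s,interpolation=cv2.INTER_CUBIC); K,E=npz(n)
    c0=c.copy()
    box(c,K,E,(.534,-.305),-22.5,.028,sc=s,off=(x,y)); box(c,K,E,(.534,-.305),-22.5,0,col=(0,255,0),sc=s,off=(x,y)); o.append(c)
cv2.imwrite("pics/e.png",cv2.resize(np.hstack(o),None,fx=.78,fy=.78))
E
```

```text
(no output)
```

View pics/e.png

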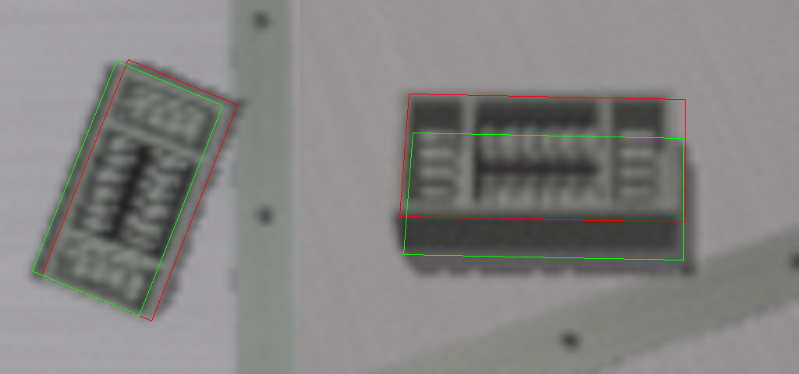

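>>> carry_out:
  motion:
    - [[0,0,0.01],0]
    - [[0,0,0.03],0]
    - [[0,0,0.06],0]
    - [[0,0,0.09],0]
    - [[0,0,0.11],0]
    - [[0,-0.02,0.11],0]
    - [[0.01,-0.05,0.11],-0.04]
    - [[0.01,-0.09,0.11],-0.1]
    - [[0.02,-0.13,0.11],-0.16]
    - [[0.02,-0.17,0.11],-0.22]
    - [[0.03,-0.21,0.11],-0.28]
    - [[0.03,-0.25,0.11],-0.34]
    - [[0.04,-0.29,0.11],-0.4]
    - [[0.04,-0.33,0.11],-0.46]
    - [[0.05,-0.37,0.11],-0.5]
    - [[0.05,-0.41,0.11],-0.53]
    - [[0.055,-0.45,0.11],-0.55]
    - [[0.059,-0.48,0.11],-0.55]
    - [[0.059,-0.5,0.11],-0.55]
    - [[0.059,-0.5045,0.11],-0.55]

```text
time: 8.9
position: [0.5587, -0.3198, 0.1406]
tool_rot: [2.615, 1.74, -0.003]
ft_force: [0.0, 0.1, -1.1]
grip_width: 0.64
```

>>> carry_out:
  motion:
    - [[0,0,0],0]
    - [[0,0,0],0]
    - [[0,0,-0.03],0]
    - [[0,0,-0.06],0]
    - [[0,0,-0.08],0]
    - [[0,0,-0.09],0]
    - [[0,0,-0.095],0]
    - [[0,0,-0.095],0]
    - [[0,0,-0.095],0]

```text
time: 9.8
position: [0.5612, -0.3163, 0.0469]
tool_rot: [2.61, 1.746, 0.002]
ft_force: [0.9, 0.1, -1.7]
grip_width: 0.643
```

Run:
```python
from h import *
s=get_state();print(s['grip_width'],s['position'],s['tool_rot'],s['ft_force'])
o=[]
for n,(x,y,w,h) in {"top":(345,180,90,90),"side":(250,220,120,90)}.items():
    im,K,E=cam(n); c=cv2.resize(im[y:y+h,x:x+w],None,fx=4,fy=4,interpolation=cv2.INTER_CUBIC)
    box(c,K,E,(.534,-.305),-22.5,.028,sc=4,off=(x,y)); o.append(c)
cv2.imwrite("pics/f.png",np.hstack(o)[:,:800])
```

```text
0.6426834549250282 [ 0.56122638 -0.31630188  0.04689018] [2.60954104e+00 1.74619341e+00 2.04447806e-03] [ 0.91155332  0.1287417  -1.73173897]
```

View pics/f.png

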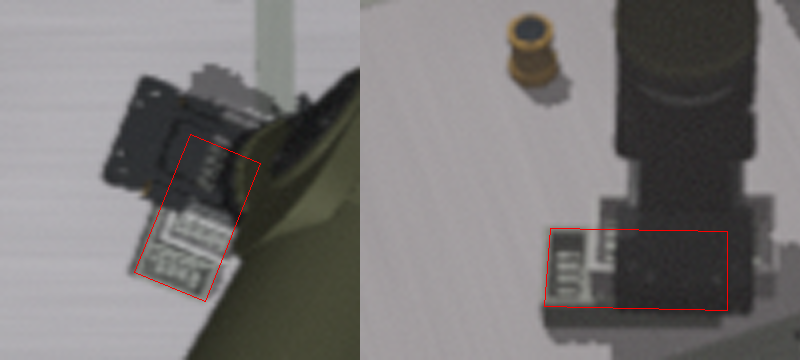

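The tray is above the base, offset along its length and in line sideways as seen from both cameras. I'll lower it.

>>> carry_out:
  motion:
    - [[0,0,-0.005],0]
    - [[0,0,-0.009],0]
    - [[0,0,-0.011],0]
    - [[0,0,-0.012],0]
    - [[0,0,-0.0125],0]
    - [[0,0,-0.0125],0]
    - [[0,0,-0.0125],0]

```text
time: 10.6
position: [0.5601, -0.316, 0.0349]
tool_rot: [-2.611, -1.746, -0.001]
ft_force: [-5.1, 3.0, 10.5]
grip_width: 0.637
```

>>> carry_out:
  motion:
    - [[0,0,0],0]
    - [[0,0,0],0]
    - [[0,0,0],0]
    - [[0,0,0.01],0]
    - [[0,0,0.04],0]
    - [[0,0,0.08],0]
    - [[0,0.01,0.11],0]
    - [[0,0.04,0.12],0.05]
    - [[0,0.08,0.12],0.1]
    - [[0.01,0.13,0.12],0.18]
    - [[0.01,0.18,0.12],0.26]
    - [[0.02,0.23,0.12],0.34]
    - [[0.02,0.28,0.12],0.42]
    - [[0.03,0.33,0.12],0.48]
    - [[0.03,0.38,0.12],0.52]
    - [[0.04,0.43,0.12],0.55]
    - [[0.043,0.47,0.12],0.55]
    - [[0.043,0.5,0.12],0.55]
    - [[0.043,0.521,0.12],0.55]
    - [[0.043,0.521,0.12],0.55]
  grip: -1

```text
time: 12.6
position: [0.6024, 0.2097, 0.1533]
tool_rot: [-2.031, -2.395, -0.002]
ft_force: [0.9, -0.2, 0.2]
grip_width: 0.999
```

Run:
```python
from h import *
s=get_state();print(s['position'],s['tool_rot'],2*np.degrees(np.arctan2(s['tool_rot'][1],s['tool_rot'][0])))
o=[]
for n,(x,y,w,h) in {"top":(355,195,70,80),"side":(270,240,90,80)}.items():
    im,K,E=cam(n); c=cv2.resize(im[y:y+h,x:x+w],None,fx=5,fy=5,interpolation=cv2.INTER_CUBIC)
    cv2.imwrite(f"pics/{n}1.png",im)
    box(c,K,E,(.5608,-.3161),-22.5,.056,sc=5,off=(x,y)); o.append(c)
cv2.imwrite("pics/g.png",np.hstack(o)[:,:800])
```

```text
[0.60242568 0.20969738 0.15327881] [-2.03054378e+00 -2.39522947e+00 -2.35573335e-03] -260.5788884247668
```

View pics/g.png

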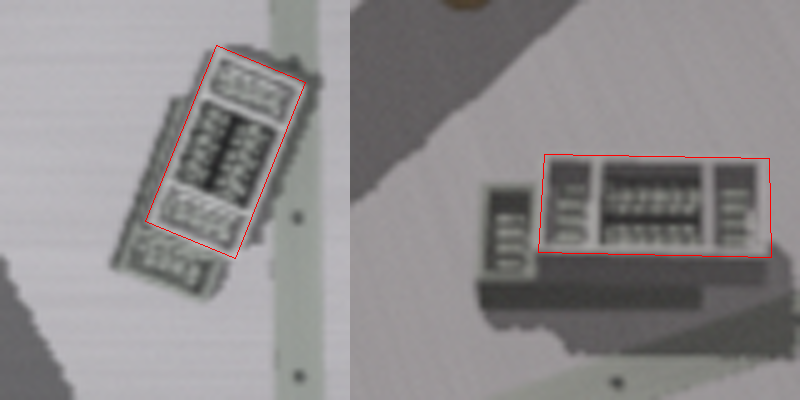

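Run:
```python
from h import *
a=np.radians(-22.5);R=np.array([[np.cos(a),np.sin(a)],[-np.sin(a),np.cos(a)]])
w=quad([(355+u/5-.5,195+v/5-.5) for u,v in[(115,267),(213,297)]],.028); print([(R@(q-[.534,-.305])).round(4) for q in w])
K,E=npz("side")
w=quad([(270+u/5-.5,240+v/5-.5) for u,v in[(484,186),(479,281)]],.028,"side");print([(R@(q-[.534,-.305])).round(4) for q in w])
w=quad([(270+u/5-.5,240+v/5-.5) for u,v in[(545,156),(540,251),(768,254),(768,160)]],.056,"side");print([(R@(q-[.534,-.305])).round(4) for q in w])
```

```text
[array([-0.0567,  0.0295]), array([-0.0509, -0.0305])]
[array([0.1171, 0.0317]), array([ 0.1127, -0.0227])]
[array([0.1451, 0.0308]), array([ 0.1397, -0.0231]), array([ 0.2464, -0.0222]), array([0.2529, 0.031 ])]
```

The first tray is in place: offset about 28 mm, sideways error under 1 mm. Next I'll grip the knob and turn −144° to bring copper forward.

>>> carry_out:
  motion:
    - [[0,0,0],0]
    - [[0,0,-0.03],0]
    - [[0,0,-0.055],0]
    - [[0,0,-0.069],0]
    - [[0,0,-0.069],0]
    - [[0,0,-0.069],0]

```text
time: 13.3
position: [0.6039, 0.2041, 0.0848]
tool_rot: [2.04, 2.388, 0.001]
ft_force: [0.1, 0.4, 1.3]
grip_width: 1.002
```

>>> carry_out:
  motion:
    - [[0,0,0],0]
    - [[0,0,0],0]
    - [[0,0,0],0]
    - [[0,0,0],0]
    - [[0,0,0],0]
    - [[0,0,0],0]
    - [[0,0,0],0]
    - [[0,0,0],0]
    - [[0,0,0],0]
    - [[0,0,0],0]
  grip: 1
  squeeze: 20

```text
time: 14.3
position: [0.6031, 0.206, 0.0841]
tool_rot: [-2.038, -2.389, -0.002]
ft_force: [0.3, 6.1, -0.5]
grip_width: 0.173
```

>>> carry_out:
  motion:
    - [[0,0,0],-0.08]
    - [[0,0,0],-0.2]
    - [[0,0,0],-0.34]
    - [[0,0,0],-0.48]
    - [[0,0,0],-0.62]
    - [[0,0,0],-0.76]
    - [[0,0,0],-0.9]
    - [[0,0,0],-1.04]
    - [[0,0,0],-1.18]
    - [[0,0,0],-1.32]
    - [[0,0,0],-1.46]
    - [[0,0,0],-1.6]
    - [[0,0,0],-1.74]
    - [[0,0,0],-1.88]
    - [[0,0,0],-2.02]
    - [[0,0,0],-2.16]
    - [[0,0,0],-2.3]
    - [[0,0,0],-2.42]
    - [[0,0,0],-2.49]
    - [[0,0,0],-2.513]

```text
time: 16.3
position: [0.6, 0.2051, 0.084]
tool_rot: [2.9, -1.201, -0.01]
ft_force: [-9.2, -1.1, 6.4]
grip_width: 0.161
```

>>> carry_out:
  motion:
    - [[0,0,0],0]
    - [[0,0,0],0]
    - [[0,0,0],0]

```text
time: 16.6
position: [0.6, 0.2051, 0.084]
tool_rot: [2.901, -1.198, -0.01]
ft_force: [-8.9, -1.0, 6.8]
grip_width: 0.157
```

Run:
```python
from h import *
s=get_state();print(s['grip_width'],s['position'],s['ft_force'],2*np.degrees(np.arctan2(s['tool_rot'][1],s['tool_rot'][0])),s['joint_positions'])
p,K,E=cam("top");cv2.imwrite("pics/i.png",cv2.resize(p[140:285,145:295],(600,580),interpolation=cv2.INTER_CUBIC))
```

```text
0.15657814546514254 [0.59999981 0.20512982 0.08396841] [-8.86496216 -0.99478164  6.75474478] -44.87858397100762 [-0.88985768  0.4534313   0.66428824  1.666524   -0.30460297  1.13428223
 -0.92570981]
```

View pics/i.png

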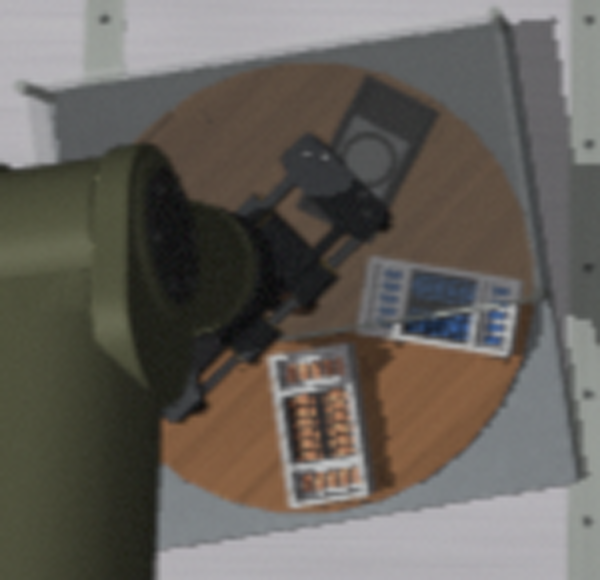

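The copper tray is where the steel one stood, with the same corners. I'll grasp it the same way, turned by −36°.

>>> carry_out:
  motion:
    - [[0,0,0],0]
    - [[0,0,0],0]
    - [[0,0,0],0]
    - [[0,0,0.02],0]
    - [[0,0,0.05],0]
    - [[-0.02,-0.003,0.052],-0.1]
    - [[-0.06,-0.01,0.052],-0.24]
    - [[-0.09,-0.014,0.052],-0.38]
    - [[-0.102,-0.0165,0.052],-0.52]
    - [[-0.102,-0.0165,0.052],-0.62]
    - [[-0.102,-0.0165,0.052],-0.63]
    - [[-0.102,-0.0165,0.04],-0.63]
    - [[-0.102,-0.0165,0.0],-0.63]
    - [[-0.102,-0.0165,-0.025],-0.63]
    - [[-0.102,-0.0165,-0.045],-0.63]
    - [[-0.102,-0.0165,-0.053],-0.63]
    - [[-0.102,-0.0165,-0.053],-0.63]
    - [[-0.102,-0.0165,-0.053],-0.63]
  grip: -1

```text
time: 18.45
position: [0.5021, 0.1883, 0.0316]
tool_rot: [-2.388, 2.04, -0.001]
ft_force: [0.8, -0.4, -0.1]
grip_width: 1.0
```

>>> carry_out:
  motion:
    - [[0,0,0],0]
    - [[0,0,0],0]
    - [[0,0,0],0]
    - [[0,0,0],0]
    - [[0,0,0],0]
    - [[0,0,0],0]
    - [[0,0,0],0]
  grip: 1
  squeeze: 35

```text
time: 19.15
position: [0.5014, 0.1887, 0.0313]
tool_rot: [-2.389, 2.04, 0.0]
ft_force: [-0.5, 1.3, 2.2]
grip_width: 0.641
```

>>> carry_out:
  motion:
    - [[0,0,0.01],0]
    - [[0,0,0.03],0]
    - [[0,0,0.06],0]
    - [[0,0,0.09],0]
    - [[0,0,0.11],0]
    - [[0,-0.02,0.12],0]
    - [[0,-0.05,0.12],-0.04]
    - [[0.0,-0.09,0.12],-0.1]
    - [[0.01,-0.13,0.12],-0.16]
    - [[0.01,-0.17,0.12],-0.22]
    - [[0.01,-0.21,0.12],-0.28]
    - [[0.02,-0.25,0.12],-0.34]
    - [[0.02,-0.29,0.12],-0.4]
    - [[0.02,-0.33,0.12],-0.46]
    - [[0.03,-0.37,0.12],-0.5]
    - [[0.03,-0.41,0.12],-0.53]
    - [[0.032,-0.45,0.12],-0.55]
    - [[0.032,-0.475,0.12],-0.55]
    - [[0.032,-0.49,0.12],-0.55]
    - [[0.0325,-0.4935,0.12],-0.55]

```text
time: 21.15
position: [0.5304, -0.3094, 0.1506]
tool_rot: [1.733, -2.617, 0.0]
ft_force: [0.1, 0.9, -2.0]
grip_width: 0.641
```

>>> carry_out:
  motion:
    - [[0,0,0],0]
    - [[0,0,0],0]
    - [[0,0,-0.03],0]
    - [[0,0,-0.055],0]
    - [[0,0,-0.07],0]
    - [[0,0,-0.077],0]
    - [[0,0,-0.077],0]
    - [[0,0,-0.077],0]

```text
time: 21.95
position: [0.5344, -0.3054, 0.0751]
tool_rot: [-1.745, 2.612, -0.002]
ft_force: [-0.6, -0.2, -1.6]
grip_width: 0.64
```

Contact is expected at z ≈ 0.063.

>>> carry_out:
  motion:
    - [[0,0,-0.006],0]
    - [[0,0,-0.01],0]
    - [[0,0,-0.012],0]
    - [[0,0,-0.0125],0]
    - [[0,0,-0.0125],0]
    - [[0,0,-0.0125],0]

```text
time: 22.55
position: [0.534, -0.3052, 0.0634]
tool_rot: [-1.744, 2.612, 0.001]
ft_force: [-3.4, 3.5, 9.7]
grip_width: 0.642
```

>>> carry_out:
  motion:
    - [[0,0,0],0]
    - [[0,0,0],0]
    - [[0,0,0],0]
    - [[0,0,0.01],0]
    - [[0,0,0.04],0]
    - [[0,0,0.08],0]
    - [[0,0.01,0.1],0]
    - [[0,0.04,0.1],0.08]
    - [[0,0.08,0.1],0.18]
    - [[0.01,0.13,0.1],0.28]
    - [[0.01,0.18,0.1],0.4]
    - [[0.02,0.23,0.1],0.52]
    - [[0.02,0.28,0.1],0.64]
    - [[0.03,0.33,0.1],0.76]
    - [[0.04,0.38,0.1],0.88]
    - [[0.05,0.42,0.1],1.0]
    - [[0.06,0.46,0.1],1.1]
    - [[0.068,0.49,0.1],1.18]
    - [[0.068,0.5105,0.1],1.18]
    - [[0.068,0.5105,0.1],1.18]
  grip: -1

```text
time: 24.55
position: [0.6011, 0.209, 0.1614]
tool_rot: [-2.905, 1.196, 0.001]
ft_force: [0.3, -0.1, -0.5]
grip_width: 1.002
```

Run:
```python
from h import *
s=get_state();print(s['position'],2*np.degrees(np.arctan2(s['tool_rot'][1],s['tool_rot'][0])))
o=[]
for n,(x,y,w,h) in {"top":(355,195,70,80),"side":(270,235,90,80)}.items():
    im,K,E=cam(n); c=cv2.resize(im[y:y+h,x:x+w],None,fx=5,fy=5,interpolation=cv2.INTER_CUBIC)
    box(c,K,E,(.534,-.305),-22.5,.084,sc=5,off=(x,y)); o.append(c)
    box(c,K,E,(.5608,-.3161),-22.5,.056,sc=5,off=(x,y),col=(0,255,0))
cv2.imwrite("pics/j.png",np.hstack(o)[:,:800])
```

```text
[0.6011036  0.2089881  0.16142792] 315.2438417271725
```

View pics/j.png

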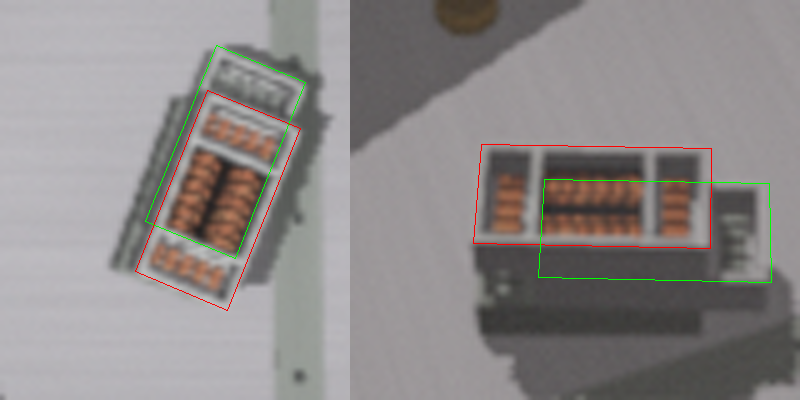

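Copper is placed level and fits the model outlines within about 1–2 mm. Next I'll turn the knob −72° for blue.

>>> carry_out:
  motion:
    - [[0,0,0],0]
    - [[0,0,-0.03],0]
    - [[0,0,-0.06],0]
    - [[0,0,-0.078],0]
    - [[0,0,-0.078],0]
    - [[0,0,-0.078],0]

```text
time: 25.25
position: [0.6022, 0.2038, 0.0843]
tool_rot: [2.902, -1.204, 0.001]
ft_force: [-0.2, -0.9, 1.1]
grip_width: 1.0
```

>>> carry_out:
  motion:
    - [[0,0,0],0]
    - [[0,0,0],0]
    - [[0,0,0],0]
    - [[0,0,0],0]
    - [[0,0,0],0]
    - [[0,0,0],0]
    - [[0,0,0],0]
    - [[0,0,0],0]
    - [[0,0,0],0]
    - [[0,0,0],0]
  grip: 1
  squeeze: 20

```text
time: 26.25
position: [0.6014, 0.2057, 0.0835]
tool_rot: [-2.903, 1.2, 0.001]
ft_force: [-6.6, 7.3, 2.7]
grip_width: 0.17
```

>>> carry_out:
  motion:
    - [[0,0,0],-0.08]
    - [[0,0,0],-0.18]
    - [[0,0,0],-0.29]
    - [[0,0,0],-0.4]
    - [[0,0,0],-0.51]
    - [[0,0,0],-0.62]
    - [[0,0,0],-0.73]
    - [[0,0,0],-0.84]
    - [[0,0,0],-0.95]
    - [[0,0,0],-1.06]
    - [[0,0,0],-1.16]
    - [[0,0,0],-1.22]
    - [[0,0,0],-1.257]
    - [[0,0,0],-1.257]
    - [[0,0,0],-1.257]
    - [[0,0,0],-1.257]

```text
time: 27.85
position: [0.601, 0.2064, 0.0835]
tool_rot: [1.644, -2.676, -0.003]
ft_force: [-4.3, 2.3, 2.9]
grip_width: 0.16
```

Run:
```python
from h import *
s=get_state();print(s['grip_width'],s['position'],s['ft_force'],2*np.degrees(np.arctan2(s['tool_rot'][1],s['tool_rot'][0])),s['joint_positions'])
p,K,E=cam("top");cv2.imwrite("pics/k.png",cv2.resize(p[140:285,145:345],(800,580),interpolation=cv2.INTER_CUBIC))
```

```text
0.16002401487228296 [0.60096879 0.20635711 0.083521  ] [-4.33141538  2.28845061  2.94723467] -116.85585099952733 [-1.08544946  0.54825558  0.9466791   1.67508607 -0.47891533  1.16998988
 -2.05449544]
```

View pics/k.png

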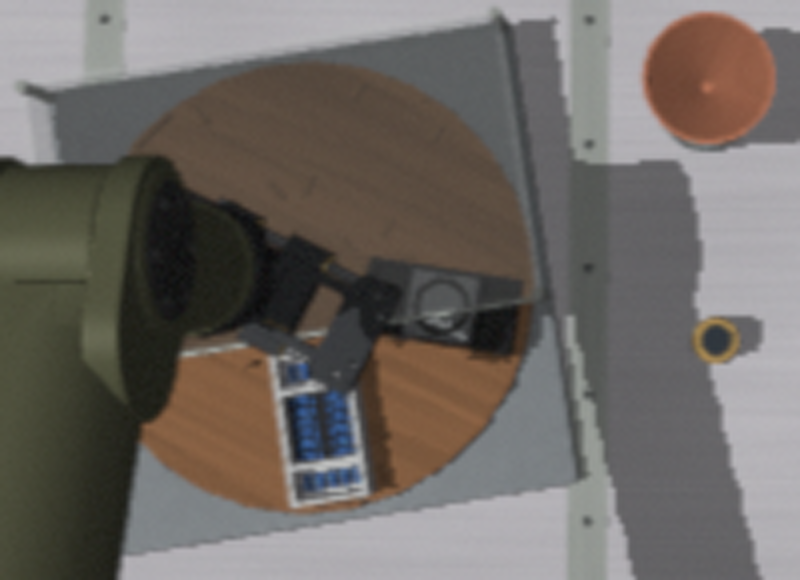

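>>> carry_out:
  motion:
    - [[0,0,0],0]
    - [[0,0,0],0]
    - [[0,0,0],0]
    - [[0,0,0.02],0]
    - [[0,0,0.05],0]
    - [[-0.02,-0.003,0.052],0.1]
    - [[-0.06,-0.01,0.052],0.24]
    - [[-0.09,-0.014,0.052],0.38]
    - [[-0.1005,-0.017,0.052],0.52]
    - [[-0.1005,-0.017,0.052],0.62]
    - [[-0.1005,-0.017,0.052],0.625]
    - [[-0.1005,-0.017,0.04],0.625]
    - [[-0.1005,-0.017,0.0],0.625]
    - [[-0.1005,-0.017,-0.025],0.625]
    - [[-0.1005,-0.017,-0.045],0.625]
    - [[-0.1005,-0.017,-0.0525],0.625]
    - [[-0.1005,-0.017,-0.0525],0.625]
    - [[-0.1005,-0.017,-0.0525],0.625]
  grip: -1

```text
time: 29.7
position: [0.5021, 0.1882, 0.0315]
tool_rot: [-2.385, 2.044, -0.002]
ft_force: [0.2, 1.2, 0.7]
grip_width: 1.001
```

>>> carry_out:
  motion:
    - [[0,0,0],0]
    - [[0,0,0],0]
    - [[0,0,0],0]
    - [[0,0,0],0]
    - [[0,0,0],0]
    - [[0,0,0],0]
    - [[0,0,0],0]
  grip: 1
  squeeze: 35

```text
time: 30.4
position: [0.5013, 0.1887, 0.0313]
tool_rot: [-2.386, 2.043, 0.0]
ft_force: [-0.4, 0.4, 2.5]
grip_width: 0.637
```

>>> carry_out:
  motion:
    - [[0,0,0.01],0]
    - [[0,0,0.03],0]
    - [[0,0,0.06],0]
    - [[0,0,0.09],0]
    - [[0,0,0.12],0]
    - [[0,-0.02,0.15],0]
    - [[0.01,-0.05,0.15],-0.04]
    - [[0.01,-0.09,0.15],-0.1]
    - [[0.02,-0.13,0.15],-0.16]
    - [[0.02,-0.17,0.15],-0.22]
    - [[0.03,-0.21,0.15],-0.28]
    - [[0.03,-0.25,0.15],-0.34]
    - [[0.04,-0.29,0.15],-0.4]
    - [[0.04,-0.33,0.15],-0.46]
    - [[0.05,-0.37,0.15],-0.5]
    - [[0.05,-0.41,0.15],-0.53]
    - [[0.055,-0.45,0.15],-0.55]
    - [[0.059,-0.48,0.15],-0.55]
    - [[0.059,-0.5,0.15],-0.55]
    - [[0.059,-0.5045,0.15],-0.55]

```text
time: 32.4
position: [0.5584, -0.3198, 0.1813]
tool_rot: [1.734, -2.616, 0.002]
ft_force: [-0.4, -0.5, -1.5]
grip_width: 0.642
```

>>> carry_out:
  motion:
    - [[0,0,0],0]
    - [[0,0,0],0]
    - [[0,0,-0.03],0]
    - [[0,0,-0.055],0]
    - [[0,0,-0.07],0]
    - [[0,0,-0.079],0]
    - [[0,0,-0.079],0]
    - [[0,0,-0.079],0]

```text
time: 33.2
position: [0.5609, -0.3162, 0.103]
tool_rot: [-1.742, 2.614, -0.002]
ft_force: [0.2, -0.5, -2.0]
grip_width: 0.641
```

>>> carry_out:
  motion:
    - [[0,0,-0.006],0]
    - [[0,0,-0.01],0]
    - [[0,0,-0.012],0]
    - [[0,0,-0.0125],0]
    - [[0,0,-0.0125],0]
    - [[0,0,-0.0125],0]

```text
time: 33.8
position: [0.5605, -0.3163, 0.0913]
tool_rot: [-1.741, 2.613, 0.0]
ft_force: [-3.0, 2.0, 7.5]
grip_width: 0.639
```

>>> carry_out:
  motion:
    - [[0,0,0],0]
    - [[0,0,0],0]
    - [[0,0,0],0]
    - [[0,0,0.01],0]
    - [[0,0,0.04],0]
    - [[0,0,0.08],0]
    - [[0,0.02,0.11],0]
    - [[-0.01,0.06,0.12],0.05]
    - [[-0.02,0.1,0.12],0.1]
    - [[-0.03,0.15,0.12],0.15]
    - [[-0.04,0.2,0.12],0.2]
    - [[-0.05,0.25,0.12],0.25]
    - [[-0.06,0.3,0.12],0.3]
    - [[-0.06,0.35,0.12],0.35]
    - [[-0.06,0.4,0.12],0.39]
    - [[-0.06,0.4,0.12],0.39]
  grip: -1

```text
time: 35.4
position: [0.4994, 0.092, 0.21]
tool_rot: [-2.227, 2.213, 0.003]
ft_force: [0.0, -0.2, -0.2]
grip_width: 0.999
```

Run:
```python
from h import *
s=get_state();print(s['position'],2*np.degrees(np.arctan2(s['tool_rot'][1],s['tool_rot'][0])))
o=[]
for n,(x,y,w,h) in {"top":(305,190,120,80),"side":(270,210,90,100)}.items():
    im,K,E=cam(n); cv2.imwrite(f"pics/{n}2.png",im); c=cv2.resize(im[y:y+h,x:x+w],None,fx=4,fy=4,interpolation=cv2.INTER_CUBIC)
    box(c,K,E,(.5608,-.3161),-22.5,.112,sc=4,off=(x,y),col=(0,255,0))
    o.append(cv2.copyMakeBorder(c,0,400-c.shape[0],0,0,cv2.BORDER_CONSTANT))
cv2.imwrite("pics/l.png",np.hstack(o)[:,:800])
```

```text
[0.49937981 0.09195869 0.20998563] 270.37875211235996
```

View pics/l.png

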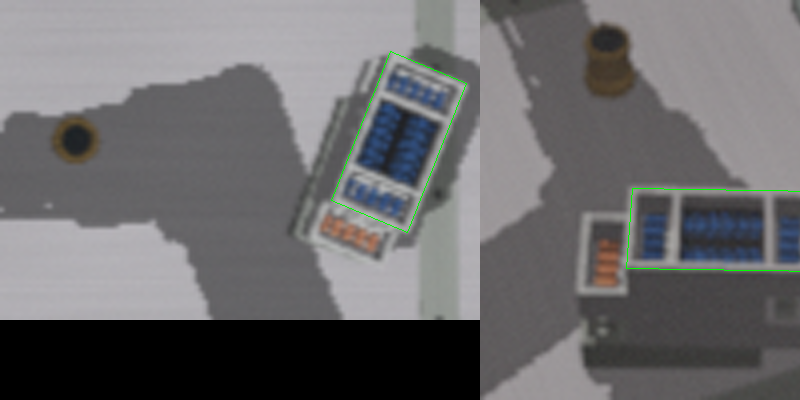

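The stack of three fits. The loupe has been knocked: its top is now at crop (76,139) in the top view and (607,38) in the side view, still upright.

Run:
```python
from h import *
print(quad([(305+76/4-.5,190+139/4-.5)],.042),quad([(301.25,219)],.042,"side"))
for n in("top","side"):
    K,E=npz(n);print(n,w2p(K,E,[.534,-.305,.1]))
```

```text
[[ 0.56241541 -0.09664892]] [[ 0.562053   -0.09311502]]
top [399.33878187 234.60788198]
side [318.20855493 269.58555245]
```

>>> carry_out:
  motion:
    - [[0.02,-0.04,0],0]
    - [[0.03,-0.08,-0.02],0]
    - [[0.04,-0.12,-0.05],0]
    - [[0.06,-0.16,-0.08],0]
    - [[0.0617,-0.179,-0.1],0]
    - [[0.0617,-0.179,-0.1],0]
    - [[0.0617,-0.179,-0.1],0]
    - [[0.0617,-0.179,-0.1],0]

```text
time: 36.3
position: [0.5626, -0.0949, 0.1109]
tool_rot: [-2.214, 2.226, -0.001]
ft_force: [0.4, 0.1, 0.5]
grip_width: 1.004
```

>>> carry_out:
  motion:
    - [[0,0,-0.03],0]
    - [[0,0,-0.06],0]
    - [[0,0,-0.08],0]
    - [[0,0,-0.09],0]
    - [[0,0,-0.093],0]
    - [[0,0,-0.093],0]
    - [[0,0,-0.093],0]

```text
time: 37.0
position: [0.5631, -0.095, 0.0179]
tool_rot: [-2.215, 2.225, -0.002]
ft_force: [0.8, 0.1, 0.6]
grip_width: 1.001
```

>>> carry_out:
  motion:
    - [[0,0,0],0]
    - [[0,0,0],0]
    - [[0,0,0],0]
    - [[0,0,0],0]
    - [[0,0,0],0]
    - [[0,0,0],0]
    - [[0,0,0],0]
    - [[0,0,0],0]
    - [[0,0,0],0]
    - [[0,0,0],0]
  grip: 1
  squeeze: 25

```text
time: 38.0
position: [0.562, -0.0952, 0.0166]
tool_rot: [2.216, -2.227, 0.0]
ft_force: [-0.5, -1.0, -0.6]
grip_width: 0.346
```

>>> carry_out:
  motion:
    - [[0,0,0.01],0]
    - [[0,0,0.03],0]
    - [[0,0,0.06],0]
    - [[0,0,0.1],0]
    - [[0,0,0.14],0]
    - [[0,0,0.165],0]
    - [[0,0,0.165],0]
    - [[0,0,0.165],0]

```text
time: 38.8
position: [0.562, -0.0949, 0.1819]
tool_rot: [-2.215, 2.226, 0.0]
ft_force: [0.2, 0.7, -1.4]
grip_width: 0.35
```

Run:
```python
from h import *
s=get_state();print(s['position'],s['grip_width'],s['ft_force'])
im,K,E=cam("side");u,v=w2p(K,E,s['position']).astype(int);print(u,v)
cv2.imwrite("pics/m.png",cv2.resize(im[v-45:v+35,u-50:u+50],None,fx=5,fy=5,interpolation=cv2.INTER_CUBIC))
```

```text
[ 0.56196518 -0.09491468  0.18190168] 0.3502555563183061 [ 0.17190581  0.65556925 -1.42603183]
298 182
```

View pics/m.png

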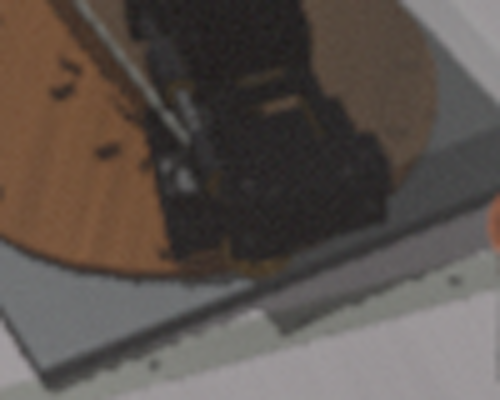

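The loupe's foot hangs just below the finger tips, so it is held. I'll go over the top tray's middle compartment.

>>> carry_out:
  motion:
    - [[0,-0.02,0],0]
    - [[0,-0.05,0],0]
    - [[0,-0.08,0],0]
    - [[0,-0.11,0],0]
    - [[0,-0.14,0],0]
    - [[0,-0.17,0],0]
    - [[0,-0.195,0],0]
    - [[-0.001,-0.21,0],0]
    - [[-0.001,-0.2205,0],0]
    - [[-0.001,-0.2205,0],0]
    - [[-0.001,-0.2205,0],0]
    - [[-0.001,-0.2205,-0.02],0]
    - [[-0.001,-0.2205,-0.04],0]
    - [[-0.001,-0.2205,-0.055],0]
    - [[-0.001,-0.2205,-0.06],0]
    - [[-0.001,-0.2205,-0.06],0]
    - [[-0.001,-0.2205,-0.06],0]

```text
time: 40.55
position: [0.5615, -0.3157, 0.1224]
tool_rot: [-2.216, 2.227, -0.002]
ft_force: [-0.3, 0.3, -1.0]
grip_width: 0.345
```

>>> carry_out:
  motion:
    - [[0,0,-0.002],0]
    - [[0,0,-0.004],0]
    - [[0,0,-0.006],0]
    - [[0,0,-0.007],0]
    - [[0,0,-0.007],0]
    - [[0,0,-0.007],0]

```text
time: 41.15
position: [0.561, -0.3157, 0.1146]
tool_rot: [2.216, -2.227, 0.0]
ft_force: [0.2, 0.1, -0.8]
grip_width: 0.349
```

>>> carry_out:
  motion:
    - [[0,0,-0.001],0]
    - [[0,0,-0.001],0]
    - [[0,0,-0.0015],0]
    - [[0,0,-0.0015],0]

```text
time: 41.55
position: [0.5613, -0.3159, 0.1144]
tool_rot: [-2.215, 2.227, -0.001]
ft_force: [-1.9, 1.5, 6.6]
grip_width: 0.352
```

Contact at 6.6 N, so the loupe is on the bed. I'll release, rise and move clear.

>>> carry_out:
  motion:
    - [[0,0,0],0]
    - [[0,0,0],0]
    - [[0,0,0],0]
    - [[0,0,0],0]
    - [[0,0,0],0]
    - [[0,0,0.01],0]
    - [[0,0,0.03],0]
    - [[0,0,0.06],0]
    - [[0,0,0.1],0]
    - [[0,0.04,0.1],0]
    - [[0,0.08,0.1],0]
    - [[0,0.12,0.1],0]
    - [[0,0.16,0.1],0]
    - [[-0.03,0.2,0.1],0]
    - [[-0.05,0.25,0.1],0]
    - [[-0.05,0.3,0.1],0]
    - [[-0.05,0.35,0.1],0]
    - [[-0.05,0.35,0.1],0]
    - [[-0.05,0.35,0.1],0]
  grip: -1

```text
time: 43.45
position: [0.511, 0.0359, 0.2136]
tool_rot: [-2.219, 2.223, -0.0]
ft_force: [0.3, -0.1, 0.1]
grip_width: 1.002
```

Run:
```python
from h import *
o=[]
for n,(x,y,w,h) in {"top":(300,140,120,130),"side":(280,210,80,90)}.items():
    im,K,E=cam(n); cv2.imwrite(f"pics/{n}3.png",im); s=3 if n=="top" else 5
    c=cv2.resize(im[y:y+h,x:x+w],None,fx=s,fy=s,interpolation=cv2.INTER_CUBIC)
    o.append(cv2.copyMakeBorder(c,0,450-c.shape[0],0,0,cv2.BORDER_CONSTANT))
cv2.imwrite("pics/n.png",np.hstack(o)[:,:800])
```

```text
(no output)
```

View pics/n.png

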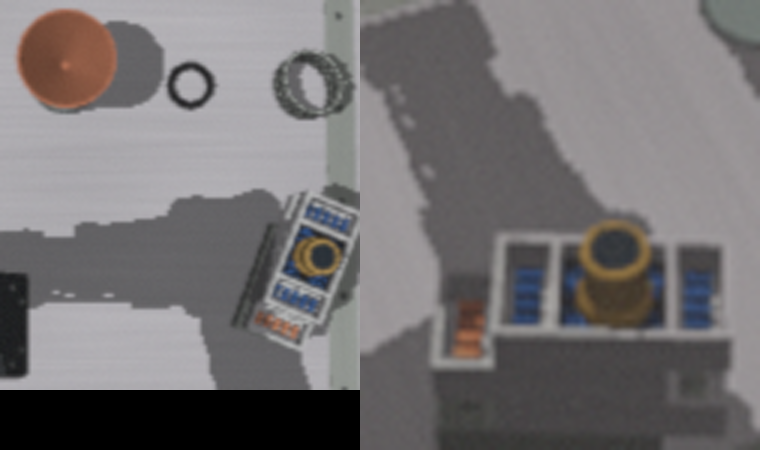

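The loupe stands upright in the middle compartment of the blue top tray, the stack is staggered as asked, and the bystanders are unmoved. I'm handing in.

```bash
python3 -c "
from h import *
print(ticket.close_job())"
```

```text
the job is handed in; nothing more can be done
None
```

The bracelet display is set out and the job was handed in at about 43.5 s of robot time. The hand-in reports no verdict.

- **Trays:** Three aluminium trays were present; brass was absent. I turned the case by its knob and stacked steel (+29 mm), copper (0 mm) and blue (+29 mm) on the base. In the camera images each tray fits its intended outline within about 1–2 mm. Contact heights came out as expected, 28 mm a layer.
- **Loupe:** It was knocked about 3–4 cm during the run, so I found it again before grasping it. It now stands upright in the middle compartment of the blue tray. One reading disagreed: the gripper closed to about 30 mm instead of the collar's 32 mm, but the lift and placing were clean.
- **Left alone:** The last picture shows the jar, bezel and bracelets where they started. The screwdriver was outside that picture, and the arm never went near it. The black tray was in its pocket when last seen, after the final turn of the case. I did not check it again after that.
- **Robot:** The gripper ended open and clear of everything.

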